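# Reverse the barrel samples into the lab rack

## Robot

A 7-joint arm with a two-finger parallel gripper is mounted at the origin on the work surface. World frame = base frame: x ahead of the robot, y to its left, z up, the work surface at z = 0. Lengths are in m, angles in rad, forces in N, time in s.
With the tool pointing down it reaches from about 0.425 to 1.025 m from the base axis. Payload 9.4 kg.
Tool frame: the origin (TCP) lies midway between the tips of the shut fingers; the grasp point (between the pads) lies 19 mm behind it; z points along the fingers, y is the line along which they close (so a half turn about z gives the same grasp; the last joint's range is limited). The gripper opens to 93 mm and grips with 3 to 60 N. Pads are 15 mm wide; open, the fingers measure 128 mm over their backs; the gripper's body (75 mm by 188 mm) begins 65 mm behind the grasp point.
Start: joints at [-1.39, 0.599, -0.003, 1.599, 0.002, 0.943, -0.08], TCP at [0.185, 0.701, 0.219] pointing down, gripper open.
Joint ranges: [-2.57, 2.57], [-0.35, 1.97], [-1.29, 1.29], [0.11, 2.56], [-1.05, 4.19], [0.11, 1.86], [-2.63, 2.63]. Speed limits (rad/s): [2.22, 2.22, 3.01, 3.01, 3.14, 3.14, 3.14].

## Interface

Orientations are given as a rotation vector (axis times angle).
In Python, from plant import r, optics gives the robot as it stands. The module is installed in compiled form; this text tells all that it offers.
- The arm moves only by the shell command python3 -m creep 'ROWS'. ROWS is text: rows parted by semicolons, each of 5 numbers parted by spaces: the shift along the tool's x, y, z in m, then the turn about the tool's z in degrees, then the opening, from 0 (shut) to 1 (fully open). In form: x y z yaw grip; .... A call has 1 to 8 rows; each row is the pose to reach, as a shift and turn from the pose commanded when the call began, along the tool's axes at that moment; what a row does not reach only later rows make up. A row lasts 1/12 s, in which the tool goes at most 41.7 mm and 7.16 degrees, less where a joint would pass 70% of its speed; a pose out of reach is approached as far as the arm can. A call with a gripper value outside its range is refused whole. The fingers move at their own pace and stop on an object; the grip force is fixed at half the most. Time passes only in rows, so rows that repeat a pose let the fingers close. It gives the time, the measured TCP pose, the force, the opening and the grip force at its end, in the units of the state.
- r.get_state(): the state, without advancing time (a new reading comes with each control period).
- optics.grab_frame(name): name is "side" or "top" or "wrist"; returns the picture (420x560x3 uint8, blue, green, red); there is no depth.
- optics.calibration(name): a dict with "intrinsics" (3x3 intrinsics, pixels), "k1" (the pictures are not rectified: a ray, as slopes to the right and down, at radius r is drawn at 1 + k1 r^2 times it, then the intrinsics apply), "xyz" and "attitude" of the camera in the world; the wrist camera has in their place "hand_eye" (4x4, takes a point from camera to tool coordinates, whose origin is the TCP and whose axes are the flange's). Camera axes: x right, y up, looking along -z (the intrinsics and any distortion apply to the point x, -y, -z); pixel columns grow to the right and rows downward; lengths in m; the calibration is good to about 2 mm. A picture is of the moment at which its call begins: read the wrist's pose just before it. calibration takes no time and is no camera call.
- r.job_done(): hands the job in; it is judged then, once.
Trained networks look in the newest picture that a camera, given by its name, has taken for a name from the list of things; names that differ only in an ending like _2 or _b are one class to them, and where a whole thing is asked for, a point or a joint stands for the part that bears it (a point fixed in the world has none). Each returns a list of dicts, best first, with "score" (0 to 1); they miss things now and then, are a little off and sometimes report something else, mostly with a low value. They report only what shows in the picture. A call takes as long as a camera call.
- optics.spot_in(camera, thing): "point" ([column, row] in pixels, amid what is visible of it).
- optics.outline_of(camera, thing): "pixels" (420x560 bool, what is visible of it) and "point" ([column, row] in pixels, amid what is visible of it).
The state is a dict: "time": time; "joint_pos": joint angles; "qvel": joint speeds; "joint_torque": joint torques, N m; "eef_pos": TCP position; "tool_rot": TCP orientation; "force": force on the tool from outside, world axes, zero at the start; "moment": the same for the moment, N m; "grip_width": opening from 0.0 (shut) to 1.0 (fully open); "grip_force": force on a finger pad.
Only numpy, scipy, OpenCV 4.12 (cv2) and the standard library are available. Lean on these libraries where they do the work, as an engineer would, in place of code of your own. Each camera call takes 0.05 s, during which the arm holds its last target. There are 200 camera calls.

## Task

The wine samples were drawn walking back down the barrel row, so move all four bottles from the wooden carrying rack to the white lab rack in reverse order: the bottle nearest the black end of the wooden rack goes into the cell farthest from the black end of the white rack, the next one into the next cell, and so on, until the last stands beside the black end. Keep the bottles upright, set each one down on the floor of its cell without dropping it, and let go.

Things in the scene. Friction and masses are not known exactly. Their poses are not given: they have to be found in the camera images.
- bottle_red: red-capped sample bottle, loose, about 0.16 kg, standing in the wooden rack at the start: dark brown glass body 40 mm in diameter up to 60 mm height, tapering to a neck 22 mm in diameter, and on top a red cylindrical cap 28 mm in diameter from 82 to 108 mm height (the place to grip). Overall 108 mm high. Origin: centre of its underside, z up
- bottle_yellow: yellow-capped sample bottle, loose, about 0.16 kg, standing in the wooden rack at the start: dark brown glass body 40 mm in diameter up to 60 mm height, tapering to a neck 22 mm in diameter, and on top a yellow cylindrical cap 28 mm in diameter from 82 to 108 mm height (the place to grip). Overall 108 mm high. Origin: centre of its underside, z up
- bottle_green: green-capped sample bottle, loose, about 0.16 kg, standing in the wooden rack at the start: dark brown glass body 40 mm in diameter up to 60 mm height, tapering to a neck 22 mm in diameter, and on top a green cylindrical cap 28 mm in diameter from 82 to 108 mm height (the place to grip). Overall 108 mm high. Origin: centre of its underside, z up
- bottle_blue: blue-capped sample bottle, loose, about 0.16 kg, standing in the wooden rack at the start: dark brown glass body 40 mm in diameter up to 60 mm height, tapering to a neck 22 mm in diameter, and on top a blue cylindrical cap 28 mm in diameter from 82 to 108 mm height (the place to grip). Overall 108 mm high. Origin: centre of its underside, z up
- slot_red: cell of the fixed wooden rack where the red-capped bottle starts, marked by a fixed red tag on the rack's long side (36 x 14 mm, top 34 mm above the table, centre 39 mm from the origin along +y). Origin: centre of the cell's floor, 8 mm above the table; x along the row, z up. Four cells at 60 mm pitch, each 56 x 56 mm inside, walls 4 mm thick, rim 30 mm above the table
- slot_yellow: cell of the fixed wooden rack where the yellow-capped bottle starts, marked by a fixed yellow tag on the rack's long side (36 x 14 mm, top 34 mm above the table, centre 39 mm from the origin along +y). Origin: centre of the cell's floor, 8 mm above the table; x along the row, z up. Four cells at 60 mm pitch, each 56 x 56 mm inside, walls 4 mm thick, rim 30 mm above the table
- slot_green: cell of the fixed wooden rack where the green-capped bottle starts, marked by a fixed green tag on the rack's long side (36 x 14 mm, top 34 mm above the table, centre 39 mm from the origin along +y). Origin: centre of the cell's floor, 8 mm above the table; x along the row, z up. Four cells at 60 mm pitch, each 56 x 56 mm inside, walls 4 mm thick, rim 30 mm above the table
- slot_blue: cell of the fixed wooden rack where the blue-capped bottle starts, marked by a fixed blue tag on the rack's long side (36 x 14 mm, top 34 mm above the table, centre 39 mm from the origin along +y). Origin: centre of the cell's floor, 8 mm above the table; x along the row, z up. Four cells at 60 mm pitch, each 56 x 56 mm inside, walls 4 mm thick, rim 30 mm above the table
- carry_black: fixed black end block of the wooden rack, 20 mm along the row, 64 mm across, 40 mm high; it may be at either end of the row (a wooden block is at the other). Origin: centre of its underside on the table; the cells' centres are 42, 102, 162 and 222 mm from it along the row
- lab_rack: fixed white rack, empty at the start, left or right of the wooden one: four cells as in the wooden rack (56 x 56 mm inside, floor 8 mm and rim 30 mm above the table). Origin: centre of its underside on the table; x along the row; cell centres at x = -90, -30, 30, 90 mm, y = 0. Its black end block (20 mm long, 40 mm high) is centred at x = -132 mm, a white one at x = 132 mm

How it is judged:
By the outcome, as a careful person would: the job done as asked, in the order asked, and still so for the second after the job is handed in, with the robot touching nothing.
It also fails if it takes over 112 s, if anything falls off the work surface, if the arm or the gripper's body presses on something with over 40 N, if the wrist force passes 120 N, or if a joint passes its speed limit or range.

## Working session

There is one attempt and no reset: what is moved stays moved. The work goes in short steps, Python scripts to look and compute and a shell command to move; the robot and the scene stay as the last step left them, time stands still between calls to the robot, and variables do not carry over. Pictures are saved under pics/ and viewed, at most 14 in all, crops included, and the job is handed in when it is done.

```bash
mkdir -p pics; cat > h.py <<'E'
import numpy as np, cv2
from scipy.spatial.transform import Rotation as R
from plant import r, optics
def campose(name, st=None):
    c=optics.calibration(name)
    if name=="wrist":
        st=st or r.get_state(); T=np.eye(4); T[:3,:3]=R.from_rotvec(st["tool_rot"]).as_matrix(); T[:3,3]=st["eef_pos"]
        T=T@np.array(c["hand_eye"]); return c,T[:3,:3],T[:3,3]
    a=np.array(c["attitude"],float)
    M=a if a.shape==(3,3) else R.from_rotvec(a).as_matrix() if a.size==3 else R.from_quat(a).as_matrix()
    return c,M,np.array(c["xyz"])
def ray(pose,p):
    c,M,o=pose; K=np.array(c["intrinsics"]); k=c["k1"]
    d=np.array([(p[0]-K[0,2])/K[0,0],(p[1]-K[1,2])/K[1,1]]); u=d.copy()
    for _ in range(20): u=d/(1+k*(u@u))
    v=M@np.array([u[0],-u[1],-1]); return o,v/np.linalg.norm(v)
def atz(pose,p,z):
    o,v=ray(pose,p); return o+v*(z-o[2])/v[2]
def tri(rays):
    A=0;b=0
    for o,v in rays:
        P=np.eye(3)-np.outer(v,v); A=A+P; b=b+P@o
    X=np.linalg.solve(A,b); return X, max(np.linalg.norm((np.eye(3)-np.outer(v,v))@(X-o)) for o,v in rays)
E
python3 - <<'E'
from h import *
np.set_printoptions(precision=4,suppress=True)
for n in ("side","top","wrist"):
    print(n,optics.calibration(n)); 
    cv2.imwrite(f"pics/{n}0.png",optics.grab_frame(n))
print(r.get_state())
names=["bottle_"+c for c in("red","yellow","green","blue")]+["slot_"+c for c in("red","yellow","green","blue")]+["carry_black","lab_rack"]
for t in names:
    q={}
    for n in("top","side"):
        d=optics.spot_in(n,t); print(n,t,[(np.round(x["point"],1).tolist(),round(x["score"],2)) for x in d[:2]])
        if d:q[n]=ray(campose(n),d[0]["point"])
    if len(q)==2: print("   ",tri(q.values()))
E
```

```text
side {'intrinsics': array([[476.7015,   0.    , 279.9026],
       [  0.    , 476.7015, 208.8666],
       [  0.    ,   0.    ,   1.    ]]), 'k1': 0.048729658484837415, 'xyz': array([0.4544, 0.7652, 0.504 ]), 'attitude': array([ 0.119 , -1.525 , -2.6465])}
top {'intrinsics': array([[538.2046,   0.    , 276.6453],
       [  0.    , 538.2046, 200.9519],
       [  0.    ,   0.    ,   1.    ]]), 'k1': -0.16387184773645883, 'xyz': array([ 0.3913, -0.0321,  0.8925]), 'attitude': array([ 0.1472, -0.1647, -1.5494])}
wrist {'intrinsics': array([[369.5677,   0.    , 280.4946],
       [  0.    , 369.5677, 210.2859],
       [  0.    ,   0.    ,   1.    ]]), 'k1': -0.0924163675323515, 'hand_eye': array([[-0.0007,  0.9554,  0.2954,  0.0819],
       [ 1.    ,  0.0004,  0.001 ,  0.0012],
       [ 0.0008,  0.2954, -0.9554, -0.166 ],
       [ 0.    ,  0.    ,  0.    ,  1.    ]])}
{'time': 0.15, 'joint_pos': array([-1.3897,  0.6   , -0.0025,  1.5999,  0.0018,  0.9429, -0.0798]), 'qvel': array([ 0.0011, -0.004 , -0.0011, -0.0004, -0.0003, -0.0004, -0.0005]), 'joint_torque': array([  0.0021, -76.5588,   1.
[... 846 characters left out ...]
lot_red [([191.5, 299.9], 0.83)]
    (array([0.6599, 0.2251, 0.0236]), np.float64(0.002737845969050225))
top slot_yellow []
side slot_yellow [([270.3, 317.7], 0.89)]
top slot_green [([119.0, 145.9], 0.46), ([107.4, 245.8], 0.3)]
side slot_green [([308.5, 323.6], 0.72)]
    (array([0.5657, 0.2349, 0.0347]), np.float64(0.08624358693059354))
top slot_blue [([106.9, 182.9], 0.69)]
side slot_blue [([227.4, 305.3], 0.79)]
    (array([0.5968, 0.2431, 0.0325]), np.float64(0.005911194135732083))
top carry_black [([107.9, 275.9], 0.59)]
side carry_black [([346.7, 316.5], 0.6)]
    (array([0.4333, 0.2343, 0.018 ]), np.float64(0.004609405391925271))
top lab_rack []
side lab_rack [([296.5, 194.7], 0.65)]
```

View pics/top0.png

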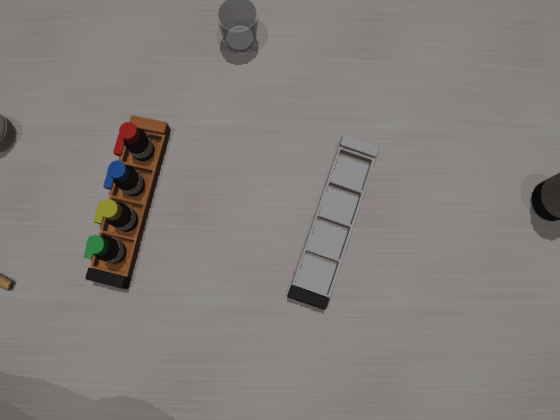

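View pics/side0.png

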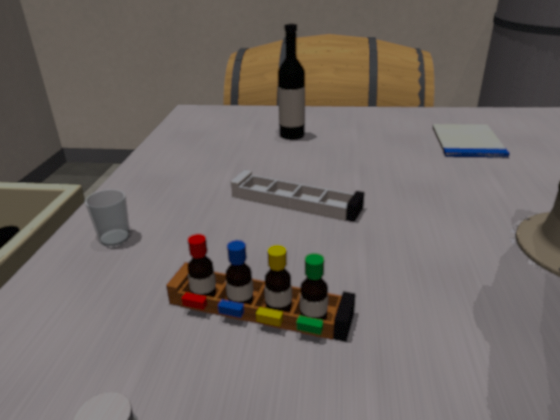

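The top view shows the wooden rack on the left, with its black end at (108,278) and caps from the far end red (128,131), blue (117,169), yellow (108,209), green (96,243). The white rack has its black end at (308,297) and white end at (359,146). The side view agrees, with black ends at (345,315) and (355,204). So green goes to x=+90, yellow to +30, blue to −30 and red to −90.

```bash
cat >> h.py <<'E'
HUE={"red":[(0,6),(174,180)],"yellow":[(22,34)],"green":[(50,80)],"blue":[(105,125)]}
def blobs(img,c):
    h=cv2.cvtColor(img,cv2.COLOR_BGR2HSV); m=np.zeros(h.shape[:2],np.uint8)
    for a,b in HUE[c]: m|=cv2.inRange(h,(a,150,60),(b,255,255))
    n,_,s,ce=cv2.connectedComponentsWithStats(m)
    return sorted([(int(s[i,4]),np.round(ce[i],1).tolist(),s[i,:4].tolist()) for i in range(1,n) if s[i,4]>40],reverse=True)
E
python3 - <<'E'
from h import *
np.set_printoptions(precision=4,suppress=True)
t=cv2.imread("pics/top0.png");s=cv2.imread("pics/side0.png")
for c in HUE: print(c,"top",blobs(t,c)[:4],"side",blobs(s,c)[:4])
st=r.get_state();print(R.from_rotvec(st["tool_rot"]).as_matrix())
o=np.zeros((570,800,3),np.uint8)
o[:,:360]=cv2.resize(t[125:315,270:390],None,fx=3,fy=3,interpolation=cv2.INTER_CUBIC)
o[:165,362:797]=cv2.resize(s[165:220,225:370],None,fx=3,fy=3,interpolation=cv2.INTER_CUBIC)
o[170:545,362:662]=cv2.resize(t[110:235,85:185],None,fx=3,fy=3,interpolation=cv2.INTER_CUBIC)
cv2.imwrite("pics/comp.png",o)
E
```

```text
red top [(380, [124.4, 135.8], [114, 122, 23, 33])] side [(346, [193.7, 300.2], [181, 292, 26, 18]), (337, [197.1, 245.3], [188, 234, 18, 24])]
yellow top [(373, [105.7, 210.0], [94, 199, 24, 25])] side [(403, [268.9, 315.6], [255, 306, 28, 20]), (386, [276.8, 257.1], [268, 245, 18, 26])]
green top [(293, [94.0, 245.8], [84, 236, 20, 23])] side [(240, [309.6, 321.6], [296, 315, 27, 14]), (179, [314.0, 259.8], [306, 254, 17, 13])]
blue top [(331, [114.3, 172.4], [104, 161, 22, 28])] side [(366, [475.7, 151.7], [444, 149, 65, 7]), (287, [235.6, 250.9], [228, 241, 17, 22]), (286, [230.5, 307.4], [218, 300, 25, 17])]
[[-0.967   0.2549  0.0001]
 [ 0.2549  0.967  -0.    ]
 [-0.0001  0.     -1.    ]]
```

View pics/comp.png

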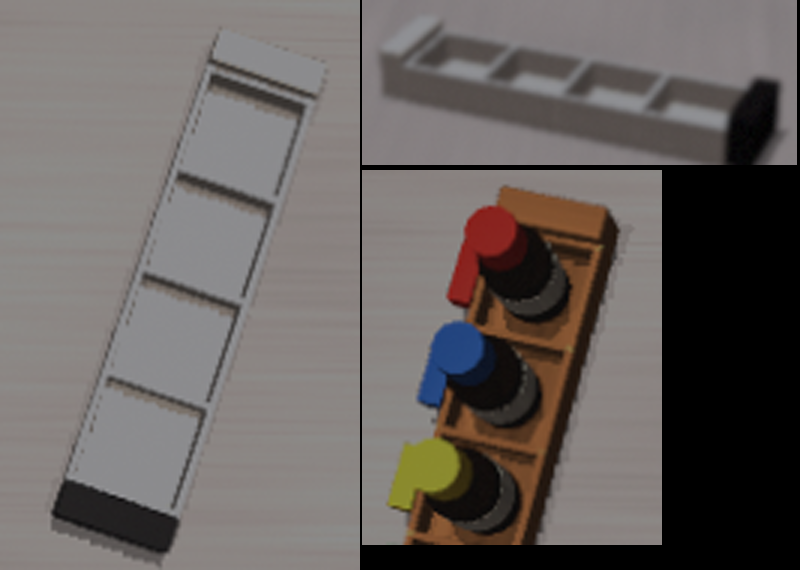

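The composite puts the white rack's end-block tops at about (359.5,146.6) and (308.7,297) in the top view, and (242,177.7) and (356.3,195.3) in the side view. Cap tops are at red (128,130.7), blue (117.3,169.3) and yellow (110,208.7).

```bash
python3 - <<'E'
from h import *
np.set_printoptions(precision=4,suppress=True)
T=campose("top");S=campose("side")
for n,a,b,z in [("red",(128,130.7),(197.5,238),.116),("blue",(117.3,169.3),(236.5,245),.116),("yellow",(110,208.7),(277,249.5),.116),("green",(96.5,243.5),(314,260.5),.116),("Wwhite",(359.5,146.6),(242,177.7),.04),("Wblack",(308.7,297),(356.3,195.3),.04)]:
    print(n,*tri([ray(T,a),ray(S,b)]),atz(T,a,z),atz(S,b,z))
w,b=atz(T,(359.5,146.6),.04),atz(T,(308.7,297),.04)
d=w-b; print(np.linalg.norm(d),np.degrees(np.arctan2(d[1],d[0])),(w+b)/2)
for x in(.09,.03,-.03,-.09): print(x,(w+b)/2+x*d/np.linalg.norm(d))
E
```

```text
red [0.6535 0.1898 0.1142] 0.0008926175094146903 [0.6539 0.1895 0.116 ] [0.6516 0.1929 0.116 ]
blue [0.5924 0.202  0.113 ] 0.0009819999917046443 [0.5926 0.2012 0.116 ] [0.5903 0.2067 0.116 ]
yellow [0.5319 0.2087 0.1128] 0.0007083292295030411 [0.5321 0.2078 0.116 ] [0.5306 0.2135 0.116 ]
green [0.4789 0.2266 0.1097] 0.0014508801514104034 [0.4796 0.2246 0.116 ] [0.4771 0.2355 0.116 ]
Wwhite [ 0.6592 -0.1781  0.0325] 0.001015572404180551 [ 0.6579 -0.1768  0.04  ] [ 0.6548 -0.1625  0.04  ]
Wblack [ 0.4091 -0.0927  0.0425] 0.0013169464447314962 [ 0.4104 -0.0929  0.04  ] [ 0.4075 -0.0972  0.04  ]
0.2612896392665026 -18.717246742160224 [ 0.5342 -0.1349  0.04  ]
0.09 [ 0.6194 -0.1637  0.04  ]
0.03 [ 0.5626 -0.1445  0.04  ]
-0.03 [ 0.5058 -0.1252  0.04  ]
-0.09 [ 0.4489 -0.106   0.04  ]
```

```bash
cat > go.py <<'E'
import sys
from h import *
st=r.get_state(); M=R.from_rotvec(st["tool_rot"]).as_matrix()
for a in sys.argv[1:]:
    t=np.array([float(v) for v in a.split(",")]); d=M.T@(t-st["eef_pos"]); print(a,"shift",np.round(d,4),"len",round(np.linalg.norm(d),3))
print("t",round(st["time"],2),"tcp",np.round(st["eef_pos"],4),"g",round(st["grip_width"],3),round(st["grip_force"],1),"F",np.round(st["force"],1))
E
python3 -m creep '-.203 -.192 0 0 1;-.203 -.192 0 0 1;-.203 -.192 0 0 1;-.203 -.192 0 0 1;-.203 -.192 0 0 1;-.203 -.192 0 0 1;-.203 -.192 0 0 1;-.203 -.192 0 0 1'
python3 -m creep '-.203 -.192 0 0 1;-.203 -.192 0 0 1;-.203 -.192 0 0 1;-.203 -.192 0 0 1;-.203 -.192 0 0 1;-.203 -.192 0 0 1;-.203 -.192 0 0 1;-.203 -.192 0 0 1'
python3 - <<'E'
from h import *
np.set_printoptions(precision=4,suppress=True)
st=r.get_state(); im=optics.grab_frame("wrist"); cv2.imwrite("pics/w1.png",im); W=campose("wrist",st)
print(st["eef_pos"])
for c in HUE:
    d=optics.outline_of("wrist","bottle_"+c); print(c,[(np.round(x["point"],1).tolist(),round(x["score"],2)) for x in d[:2]])
    for b in blobs(im,c)[:2]: print(b,atz(W,b[1],.112))
E
```

```text
time: 1.82
eef_pos: [0.3365, 0.4573, 0.219]
tool_rot: [0.416, 3.112, -0.004]
force: [-0.8, -0.7, -0.3]
grip_width: 0.996
grip_force: 0.0
time: 2.48
eef_pos: [0.4829, 0.2205, 0.219]
tool_rot: [0.416, 3.112, -0.003]
force: [-0.4, 0.3, 0.0]
grip_width: 1.002
grip_force: 0.0
[0.4829 0.2205 0.219 ]
red [([295.5, 384.1], 0.89)]
(521, [298.6, 387.2], [284, 377, 30, 22]) [0.657  0.1912 0.112 ]
(270, [326.7, 328.0], [321, 316, 12, 24]) [0.5996 0.231  0.112 ]
yellow [([286.6, 245.1], 0.57)]
(852, [286.1, 266.5], [270, 251, 34, 32]) [0.5332 0.2123 0.112 ]
(448, [324.5, 228.2], [318, 212, 14, 34]) [0.5091 0.25   0.112 ]
green [([288.7, 183.2], 0.8), ([326.6, 321.6], 0.52)]
(733, [288.7, 199.8], [271, 182, 36, 35]) [0.4793 0.2288 0.112 ]
(269, [321.8, 176.5], [316, 153, 14, 36]) [0.4682 0.2575 0.112 ]
blue [([295.9, 303.6], 0.68)]
(574, [294.9, 329.2], [280, 318, 31, 22]) [0.5934 0.204  0.112 ]
(319, [325.5, 280.6], [320, 267, 12, 30]) [0.5542 0.2403 0.112 ]
```

View pics/w1.png

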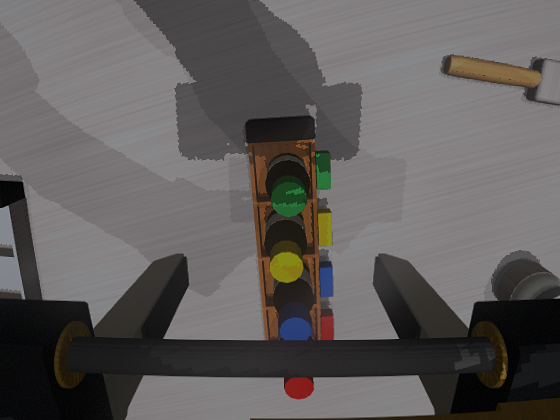

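The wrist view shows the four caps at green (289,200), yellow (286,267), blue (295,329) and red (299,387), all consistent with the two-camera positions. The fingers straddle the row, so I descend on green.

```bash
python3 -m creep '.006 .006 .03 0 1;.006 .006 .06 0 1;.006 .006 .09 0 1;.006 .006 .11 0 1;.006 .006 .125 0 1;.006 .006 .135 0 1;.006 .006 .135 0 1;.006 .006 .135 0 1'; python3 go.py .479,.2275,.084
python3 -m creep '0 0 0 0 0;0 0 0 0 0;0 0 0 0 0;0 0 0 0 0;0 0 0 0 0;0 0 0 0 0;0 0 0 0 0;0 0 0 0 0'; python3 go.py .479,.2275,.084
```

```text
time: 3.4
eef_pos: [0.4749, 0.2344, 0.0836]
tool_rot: [-0.401, -3.115, 0.0]
force: [-0.0, 0.8, 0.4]
grip_width: 0.997
grip_force: 0.0
.479,.2275,.084 shift [-0.0058 -0.0056 -0.0004] len 0.008
t 3.4 tcp [0.4749 0.2344 0.0836] g 0.997 0.0 F [-0.   0.8  0.4]
time: 4.07
eef_pos: [0.4753, 0.2335, 0.0837]
tool_rot: [0.404, 3.115, 0.0]
force: [-0.7, -0.4, 0.7]
grip_width: 0.476
grip_force: 0.0
.479,.2275,.084 shift [-0.0051 -0.0049 -0.0003] len 0.007
t 4.07 tcp [0.4753 0.2335 0.0837] g 0.476 0.0 F [-0.7 -0.4  0.7]
```

```bash
python3 -m creep '-.005 -.005 0 0 .5;-.005 -.005 0 0 .5;-.005 -.005 0 0 0;-.005 -.005 0 0 0;-.005 -.005 0 0 0;-.005 -.005 0 0 0;-.005 -.005 0 0 0;-.005 -.005 0 0 0'; python3 go.py .479,.2275,.084
python3 -m creep '0 0 0 0 0;0 0 0 0 0;0 0 -.005 0 0;0 0 -.01 0 0;0 0 -.02 0 0;0 0 -.035 0 0;0 0 -.05 0 0;0 0 -.05 0 0'; python3 go.py .6194,-.1637,.17
```

```text
time: 4.73
eef_pos: [0.4788, 0.2275, 0.0836]
tool_rot: [0.404, 3.116, -0.0]
force: [0.9, 0.3, -0.7]
grip_width: 0.295
grip_force: 30.0
.479,.2275,.084 shift [-0.0002  0.     -0.0004] len 0.0
t 4.73 tcp [0.4788 0.2275 0.0836] g 0.295 30.0 F [ 0.9  0.3 -0.7]
time: 5.4
eef_pos: [0.4801, 0.228, 0.1366]
tool_rot: [0.404, 3.112, 0.004]
force: [0.2, 0.1, -1.8]
grip_width: 0.295
grip_force: 30.0
.6194,-.1637,.17 shift [-0.2348 -0.3431 -0.0337] len 0.417
t 5.4 tcp [0.4801 0.228  0.1366] g 0.295 30.0 F [ 0.2  0.1 -1.8]
```

```bash
python3 -m creep '0 -.03 0 0 0;0 -.07 -.01 0 0;-.02 -.105 -.02 0 0;-.045 -.135 -.03 0 0;-.07 -.165 -.03 0 0;-.095 -.19 -.03 0 0;-.12 -.22 -.03 0 0;-.145 -.245 -.03 0 0'
python3 -m creep '-.025 -.03 0 0 0;-.05 -.055 0 0 0;-.075 -.08 0 0 0;-.09 -.1 0 0 0;-.09 -.1 0 0 0;-.09 -.1 0 0 0;-.09 -.1 0 0 0'
python3 go.py .6194,-.1637,.17
python3 - <<'E'
from h import *
np.set_printoptions(precision=4,suppress=True)
st=r.get_state(); im=optics.grab_frame("wrist"); cv2.imwrite("pics/w2.png",im)
for c in ("top",): cv2.imwrite("pics/t2.png",optics.grab_frame(c))
E
```

```text
time: 6.07
eef_pos: [0.5568, -0.049, 0.1638]
tool_rot: [0.405, 3.115, -0.0]
force: [0.7, 0.2, -0.8]
grip_width: 0.296
grip_force: 30.0
time: 6.65
eef_pos: [0.6175, -0.1653, 0.1632]
tool_rot: [-0.403, -3.115, -0.001]
force: [-0.1, 0.4, -1.9]
grip_width: 0.296
grip_force: 30.0
.6194,-.1637,.17 shift [-0.0014  0.002  -0.0068] len 0.007
t 6.65 tcp [ 0.6175 -0.1653  0.1632] g 0.296 30.0 F [-0.1  0.4 -1.9]
```

View pics/w2.png

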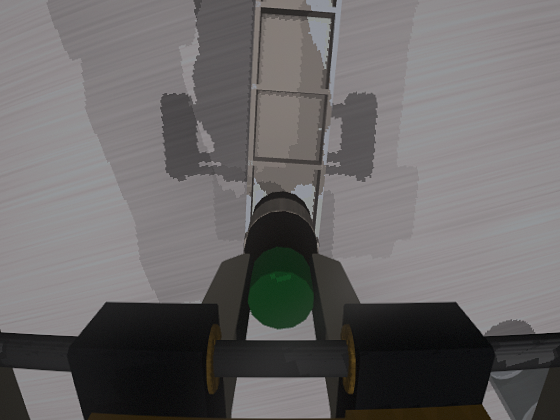

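The wrist view shows green held over the white rack, with dividers at about (289,163), (291,92) and (297,12). I check those against the rack pose.

```bash
python3 - <<'E'
from h import *
np.set_printoptions(precision=4,suppress=True)
W=campose("wrist")
P=[atz(W,p,.03) for p in[(289,163),(291.5,91.5),(297,12.5)]]
c=np.array([.5342,-.1349]);u=np.array([np.cos(np.radians(18.717)),-np.sin(np.radians(18.717))])
for p,x in zip(P,(.06,0,-.06)): print(p,c+x*u)
d=P[0]-P[2];print(np.linalg.norm(d[:2]),np.degrees(np.arctan2(d[1],d[0])))
E
```

```text
[ 0.5908 -0.1492  0.03  ] [ 0.591  -0.1542]
[ 0.5367 -0.1334  0.03  ] [ 0.5342 -0.1349]
[ 0.4819 -0.1151  0.03  ] [ 0.4774 -0.1156]
0.11414759241276039 -17.405270271709465
```

```bash
python3 -m creep '-.002 .004 .02 0 0;-.002 .004 .04 0 0;-.002 .004 .055 0 0;-.002 .004 .065 0 0;-.002 .004 .072 0 0;-.002 .004 .072 0 0;-.002 .004 .072 0 0;-.002 .004 .072 0 0'
python3 go.py .6205,-.1618,.0838
```

```text
time: 7.42
eef_pos: [0.6216, -0.1627, 0.0925]
tool_rot: [0.403, 3.114, -0.0]
force: [-0.3, -0.4, -0.6]
grip_width: 0.296
grip_force: 30.0
.6205,-.1618,.0838 shift [0.0013 0.0006 0.0087] len 0.009
t 7.42 tcp [ 0.6216 -0.1627  0.0925] g 0.296 30.0 F [-0.3 -0.4 -0.6]
```

```bash
python3 -m creep '0 0 .003 0 0;0 0 .005 0 0;0 0 .007 0 0;0 0 .008 0 0;0 0 .008 0 0;0 0 .008 0 0;0 0 .008 0 0;0 0 .008 0 0'
python3 go.py .6205,-.1618,.0838
python3 - <<'E'
from h import *
cv2.imwrite("pics/s3.png",optics.grab_frame("side")[150:330,150:400])
E
```

```text
time: 8.08
eef_pos: [0.6211, -0.1627, 0.0836]
tool_rot: [0.404, 3.115, -0.0]
force: [-0.5, 0.2, -0.6]
grip_width: 0.297
grip_force: 30.0
.6205,-.1618,.0838 shift [ 0.0008  0.0007 -0.0002] len 0.001
t 8.08 tcp [ 0.6211 -0.1627  0.0836] g 0.297 30.0 F [-0.5  0.2 -0.6]
```

```bash
python3 -m creep '0 0 .001 0 0;0 0 .001 0 0;0 0 .001 0 0;0 0 .001 0 0'; python3 go.py
```

```text
time: 8.47
eef_pos: [0.6214, -0.1628, 0.0836]
tool_rot: [0.404, 3.114, -0.0]
force: [-2.0, -0.1, 7.9]
grip_width: 0.29
grip_force: 30.0
t 8.47 tcp [ 0.6214 -0.1628  0.0836] g 0.29 30.0 F [-2.  -0.1  7.9]
```

```bash
python3 -c "
import cv2;cv2.imwrite('pics/s3b.png',cv2.resize(cv2.imread('pics/s3.png'),None,fx=3,fy=3))"
```

```text
(no output)
```

View pics/s3b.png

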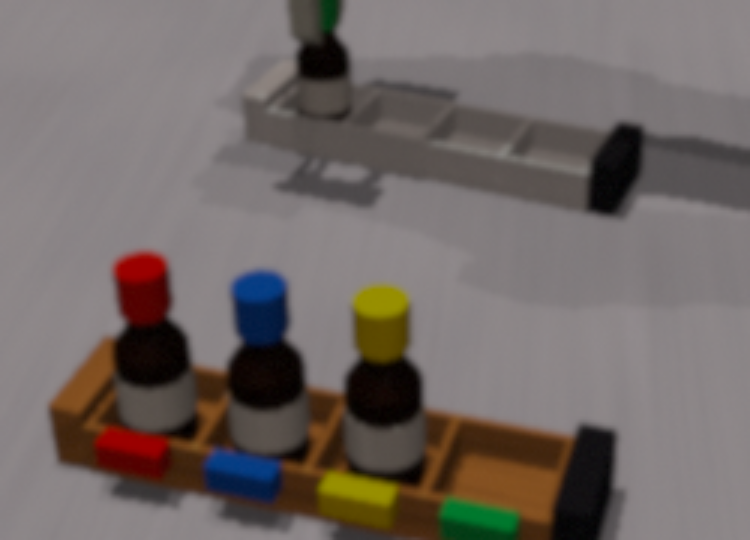

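The side view shows green standing in the white-end cell, at about (322,75) in the crop, and the force of +8 N confirms floor contact. I release it and go for yellow.

```bash
python3 -m creep '0 0 0 0 .6;0 0 0 0 .6;0 0 0 0 .6;0 0 0 0 .6;0 0 -.015 0 .6;0 0 -.04 0 1;0 0 -.07 0 1;0 0 -.08 0 1'; python3 go.py .532,.2105,.16
```

```text
time: 9.13
eef_pos: [0.6225, -0.1631, 0.166]
tool_rot: [0.404, 3.112, -0.0]
force: [0.4, -0.2, 0.6]
grip_width: 0.764
grip_force: 0.0
.532,.2105,.16 shift [0.1828 0.3381 0.0054] len 0.384
t 9.13 tcp [ 0.6225 -0.1631  0.166 ] g 0.764 0.0 F [ 0.4 -0.2  0.6]
```

```bash
python3 -m creep '.018 .033 0 0 1;.036 .067 0 0 1;.055 .1 0 0 1;.073 .135 0 0 1;.09 .17 0 0 1;.11 .2 0 0 1;.127 .235 0 0 1;.145 .27 0 0 1'
python3 -m creep '.018 .033 0 0 1;.035 .063 0 0 1;.038 .068 0 0 1;.038 .068 0 0 1;.038 .068 0 0 1;.038 .068 0 0 1'
python3 go.py .532,.2105,.0836
python3 - <<'E'
from h import *
st=r.get_state(); im=optics.grab_frame("wrist"); W=campose("wrist",st)
for c in ("yellow","blue","red"):
    for b in blobs(im,c)[:2]: print(c,b,np.round(atz(W,b[1],.112),4))
E
```

```text
time: 9.8
eef_pos: [0.5489, 0.1367, 0.1624]
tool_rot: [-0.405, -3.115, 0.0]
force: [-0.0, 0.5, -0.6]
grip_width: 1.001
grip_force: 0.0
time: 10.3
eef_pos: [0.5307, 0.2089, 0.1624]
tool_rot: [0.407, 3.115, -0.002]
force: [0.2, -0.9, 0.4]
grip_width: 0.998
grip_force: 0.0
.532,.2105,.0836 shift [-0.0008  0.002   0.0788] len 0.079
t 10.3 tcp [0.5307 0.2089 0.1624] g 0.998 0.0 F [ 0.2 -0.9  0.4]
yellow (1710, [285.6, 231.2], [264, 204, 44, 53]) [0.5305 0.2131 0.112 ]
yellow (697, [332.4, 195.8], [324, 173, 17, 46]) [0.5157 0.2464 0.112 ]
blue (1067, [296.2, 319.3], [276, 302, 41, 35]) [0.5943 0.2039 0.112 ]
blue (512, [333.1, 262.4], [326, 245, 15, 37]) [0.5591 0.2372 0.112 ]
red (841, [300.5, 391.8], [282, 378, 37, 29]) [0.6569 0.1915 0.112 ]
red (478, [334.0, 321.4], [327, 305, 15, 33]) [0.6028 0.2284 0.112 ]
```

```bash
python3 -m creep '-.001 .003 .02 0 1;-.001 .003 .04 0 .7;-.001 .003 .055 0 .6;-.001 .003 .067 0 .6;-.001 .003 .075 0 .6;-.001 .003 .079 0 .6;-.001 .003 .079 0 .6;-.001 .003 .079 0 .6'
python3 go.py .532,.212,.0836
```

```text
time: 11.02
eef_pos: [0.5324, 0.2129, 0.0839]
tool_rot: [0.405, 3.115, 0.0]
force: [0.5, 0.2, -0.1]
grip_width: 0.606
grip_force: 0.0
.532,.212,.0836 shift [ 0.0002 -0.001   0.0003] len 0.001
t 11.02 tcp [0.5324 0.2129 0.0839] g 0.606 0.0 F [ 0.5  0.2 -0.1]
```

```bash
python3 -m creep '0 0 0 0 0;0 0 0 0 0;0 0 0 0 0;0 0 0 0 0;0 0 0 0 0;0 0 0 0 0;0 0 0 0 0;0 0 0 0 0'
python3 -m creep '0 0 -.005 0 0;0 0 -.02 0 0;0 0 -.04 0 0;0 0 -.06 0 0;0 -.02 -.07 0 0;0 -.055 -.075 0 0;-.005 -.09 -.075 0 0;-.005 -.09 -.075 0 0'; python3 go.py .5635,-.1431,.155
```

```text
time: 11.68
eef_pos: [0.5321, 0.2135, 0.0838]
tool_rot: [0.404, 3.115, 0.0]
force: [0.5, -0.5, 3.5]
grip_width: 0.296
grip_force: 30.0
time: 12.35
eef_pos: [0.5122, 0.1178, 0.1591]
tool_rot: [-0.414, -3.113, 0.006]
force: [-0.7, -0.6, -2.9]
grip_width: 0.295
grip_force: 30.0
.5635,-.1431,.155 shift [-0.1176 -0.2384  0.005 ] len 0.266
t 12.35 tcp [0.5122 0.1178 0.1591] g 0.295 30.0 F [-0.7 -0.6 -2.9]
```

```bash
python3 -m creep '-.02 -.03 0 0 0;-.04 -.06 0 0 0;-.06 -.09 0 0 0;-.08 -.12 0 0 0;-.098 -.15 0 0 0;-.11 -.185 0 0 0;-.117 -.215 0 0 0;-.117 -.235 0 0 0'
python3 -m creep '0 0 0 0 0;0 0 0 0 0;0 0 0 0 0'; python3 go.py .5635,-.1431,.0836
python3 - <<'E'
from h import *
cv2.imwrite("pics/w4.png",optics.grab_frame("wrist"))
E
```

```text
time: 13.02
eef_pos: [0.5673, -0.1361, 0.1585]
tool_rot: [0.409, 3.115, -0.002]
force: [0.2, -0.3, -2.3]
grip_width: 0.294
grip_force: 30.0
time: 13.27
eef_pos: [0.5671, -0.131, 0.1586]
tool_rot: [-0.403, -3.115, -0.001]
force: [-0.2, 0.0, -2.2]
grip_width: 0.294
grip_force: 30.0
.5635,-.1431,.0836 shift [ 0.0004 -0.0127  0.075 ] len 0.076
t 13.27 tcp [ 0.5671 -0.131   0.1586] g 0.294 30.0 F [-0.2  0.  -2.2]
```

View pics/w4.png

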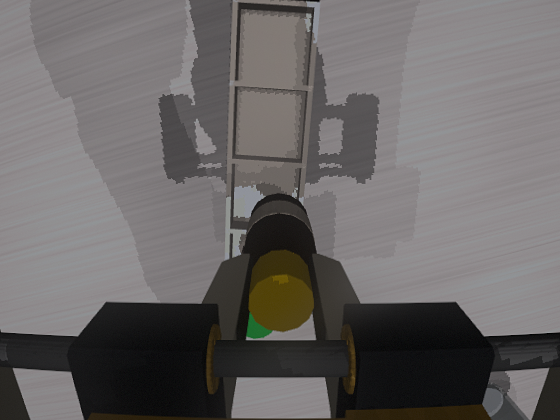

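The wrist view shows yellow held about 12 mm off to the +y side of the second cell, with dividers at (265,160) and (270,87). That matches the computed shift, so I correct it and lower.

```bash
python3 -m creep '0 -.012 0 0 0;0 -.012 .015 0 0;0 -.012 .035 0 0;0 -.012 .05 0 0;0 -.012 .06 0 0;0 -.012 .067 0 0;0 -.012 .067 0 0;0 -.012 .067 0 0'
python3 go.py .5635,-.1431,.0836
```

```text
time: 13.98
eef_pos: [0.5642, -0.1434, 0.0917]
tool_rot: [-0.403, -3.115, 0.0]
force: [0.3, 0.3, -2.3]
grip_width: 0.294
grip_force: 30.0
.5635,-.1431,.0836 shift [0.0007 0.0002 0.0081] len 0.008
t 13.98 tcp [ 0.5642 -0.1434  0.0917] g 0.294 30.0 F [ 0.3  0.3 -2.3]
```

```bash
python3 -m creep '0 0 .003 0 0;0 0 .005 0 0;0 0 .007 0 0;0 0 .008 0 0;0 0 .008 0 0;0 0 .009 0 0;0 0 .009 0 0;0 0 .009 0 0'
```

```text
time: 14.65
eef_pos: [0.5645, -0.144, 0.0837]
tool_rot: [0.404, 3.114, -0.001]
force: [-1.4, -0.2, 9.7]
grip_width: 0.298
grip_force: 30.0
```

```bash
python3 -m creep '0 0 0 0 .6;0 0 0 0 .6;0 0 0 0 .6;0 0 0 0 .6;0 0 -.015 0 .6;0 0 -.04 0 1;0 0 -.07 0 1;0 0 -.08 0 1'
python3 -m creep '0 .035 0 0 1;.01 .075 0 0 1;.02 .115 0 0 1;.03 .15 0 0 1;.04 .185 0 0 1;.048 .22 0 0 1;.055 .255 0 0 1;.06 .29 0 0 1'
python3 -m creep '.003 .03 0 0 1;.003 .052 0 0 1;.003 .052 0 0 1;.003 .052 0 0 1;.003 .052 0 0 1'
python3 - <<'E'
from h import *
st=r.get_state(); im=optics.grab_frame("wrist"); W=campose("wrist",st)
for c in ("blue","red"):
    for b in blobs(im,c)[:2]: print(c,b,np.round(atz(W,b[1],.112),4))
E
python3 go.py .5925,.204,.0836
```

```text
time: 15.32
eef_pos: [0.5654, -0.1438, 0.1658]
tool_rot: [0.404, 3.112, -0.0]
force: [-0.1, 0.8, -0.2]
grip_width: 0.767
grip_force: 0.0
time: 15.98
eef_pos: [0.5793, 0.1541, 0.1623]
tool_rot: [-0.403, -3.115, 0.0]
force: [0.4, -0.3, 1.2]
grip_width: 0.999
grip_force: 0.0
time: 16.4
eef_pos: [0.59, 0.2022, 0.1621]
tool_rot: [-0.404, -3.115, 0.002]
force: [0.7, -1.1, -0.4]
grip_width: 0.997
grip_force: 0.0
blue (979, [284.5, 238.5], [262, 217, 44, 41]) [0.5942 0.2046 0.112 ]
blue (642, [325.9, 198.3], [318, 178, 17, 42]) [0.5753 0.2355 0.112 ]
red (1043, [288.8, 324.0], [269, 308, 40, 32]) [0.6557 0.1916 0.112 ]
red (554, [327.0, 263.9], [319, 246, 16, 37]) [0.6182 0.2266 0.112 ]
.5925,.204,.0836 shift [-0.0018  0.003   0.0787] len 0.079
t 16.45 tcp [0.5901 0.2017 0.1623] g 1.003 0.0 F [-0.6 -0.6  0. ]
```

```bash
python3 -m creep '-.002 .003 .02 0 1;-.002 .003 .04 0 .7;-.002 .003 .055 0 .6;-.002 .003 .067 0 .6;-.002 .003 .075 0 .6;-.002 .003 .079 0 .6;-.002 .003 .079 0 .6;-.002 .003 .079 0 .6'
python3 go.py .5925,.204,.0836
python3 -m creep '0 0 0 0 0;0 0 0 0 0;0 0 0 0 0;0 0 0 0 0;0 0 0 0 0;0 0 0 0 0;0 0 0 0 0;0 0 0 0 0'
python3 -m creep '0 0 -.005 0 0;0 0 -.02 0 0;0 0 -.04 0 0;0 0 -.06 0 0;0 -.02 -.07 0 0;0 -.055 -.075 0 0;0 -.09 -.075 0 0;0 -.09 -.075 0 0'; python3 go.py .5065,-.1243,.155
```

```text
time: 17.12
eef_pos: [0.5933, 0.2054, 0.084]
tool_rot: [0.404, 3.115, 0.0]
force: [-0.1, 0.3, 0.5]
grip_width: 0.604
grip_force: 0.0
.5925,.204,.0836 shift [ 0.0004 -0.0016  0.0004] len 0.002
t 17.12 tcp [0.5933 0.2054 0.084 ] g 0.604 0.0 F [-0.1  0.3  0.5]
time: 17.78
eef_pos: [0.5932, 0.2056, 0.0838]
tool_rot: [0.404, 3.115, 0.0]
force: [-0.6, 0.0, 2.2]
grip_width: 0.298
grip_force: 30.0
time: 18.45
eef_pos: [0.5681, 0.1108, 0.1592]
tool_rot: [-0.414, -3.113, 0.007]
force: [0.6, -1.5, -2.2]
grip_width: 0.295
grip_force: 30.0
.5065,-.1243,.155 shift [-0.002  -0.243   0.0053] len 0.243
t 18.45 tcp [0.5681 0.1108 0.1592] g 0.295 30.0 F [ 0.6 -1.5 -2.2]
```

```bash
python3 -m creep '0 -.03 0 0 0;0 -.065 0 0 0;0 -.1 0 0 0;0 -.135 0 0 0;0 -.17 0 0 0;0 -.2 0 0 0;0 -.23 0 0 0;0 -.25 0 0 0'
python3 -m creep '0 0 0 0 0;0 0 0 0 0;0 0 0 0 0'; python3 go.py .5065,-.1243,.0836
python3 - <<'E'
from h import *
cv2.imwrite("pics/w5.png",optics.grab_frame("wrist"))
E
```

```text
time: 19.12
eef_pos: [0.505, -0.1261, 0.1587]
tool_rot: [-0.408, -3.114, 0.001]
force: [-0.2, 0.0, -0.6]
grip_width: 0.296
grip_force: 30.0
time: 19.37
eef_pos: [0.5066, -0.1225, 0.1587]
tool_rot: [0.404, 3.116, 0.001]
force: [1.1, -0.4, -1.8]
grip_width: 0.294
grip_force: 30.0
.5065,-.1243,.0836 shift [-0.0004 -0.0018  0.0751] len 0.075
t 19.37 tcp [ 0.5066 -0.1225  0.1587] g 0.294 30.0 F [ 1.1 -0.4 -1.8]
```

View pics/w5.png

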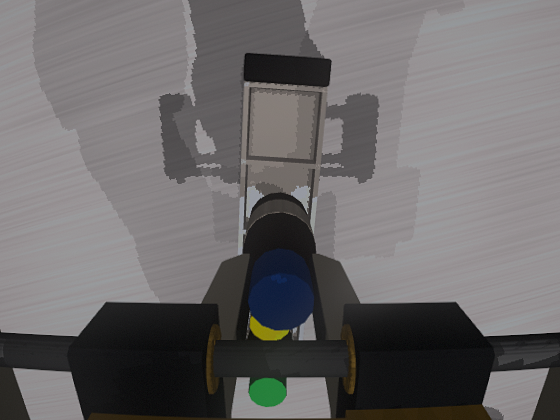

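Blue is centred over the third cell (walls at columns 245 and 318, bottle at 280), with yellow and green beyond it. I lower it.

```bash
python3 -m creep '0 -.002 0 0 0;0 -.002 .015 0 0;0 -.002 .035 0 0;0 -.002 .05 0 0;0 -.002 .06 0 0;0 -.002 .067 0 0;0 -.002 .067 0 0;0 -.002 .067 0 0'
python3 go.py .5065,-.1243,.0836
python3 -m creep '0 0 .003 0 0;0 0 .005 0 0;0 0 .007 0 0;0 0 .008 0 0;0 0 .008 0 0;0 0 .009 0 0;0 0 .009 0 0;0 0 .009 0 0'
python3 - <<'E'
from h import *
c=optics.calibration("wrist")
W=campose("wrist",{"eef_pos":[.5066,-.1225,.1587],"tool_rot":[.404,3.116,.001]})
print(atz(W,(287.5,68),.04),"expect",.535-.132*.95,-.1337+.132*.3123, atz(W,(283,160),.03))
E
```

```text
time: 20.08
eef_pos: [0.506, -0.1248, 0.0917]
tool_rot: [-0.403, -3.115, -0.0]
force: [-0.1, 0.2, -1.0]
grip_width: 0.294
grip_force: 30.0
.5065,-.1243,.0836 shift [-0.0003  0.0006  0.0081] len 0.008
t 20.08 tcp [ 0.506  -0.1248  0.0917] g 0.294 30.0 F [-0.1  0.2 -1. ]
time: 20.75
eef_pos: [0.5063, -0.1256, 0.0836]
tool_rot: [0.404, 3.114, -0.001]
force: [-1.9, -0.7, 10.9]
grip_width: 0.296
grip_force: 30.0
[ 0.40894951 -0.0904132   0.04      ] expect 0.4096 -0.09247640000000001 [ 0.47540329 -0.11120353  0.03      ]
```

```bash
python3 -m creep '0 0 0 0 .6;0 0 0 0 .6;0 0 0 0 .6;0 0 0 0 .6;0 0 -.015 0 .6;0 0 -.04 0 1;0 0 -.07 0 1;0 0 -.08 0 1'
python3 -m creep '0 .035 0 0 1;-.01 .07 0 0 1;-.02 .105 0 0 1;-.03 .14 0 0 1;-.04 .175 0 0 1;-.048 .21 0 0 1;-.055 .245 0 0 1;-.06 .28 0 0 1'
python3 -m creep '-.003 .03 0 0 1;-.003 .06 0 0 1;-.003 .06 0 0 1;-.003 .06 0 0 1;-.003 .06 0 0 1'
python3 - <<'E'
from h import *
st=r.get_state(); im=optics.grab_frame("wrist"); W=campose("wrist",st)
for c in ("red",):
    for b in blobs(im,c)[:2]: print(c,b,np.round(atz(W,b[1],.112),4))
E
python3 go.py .655,.191,.0836
```

```text
time: 21.42
eef_pos: [0.5069, -0.1253, 0.1655]
tool_rot: [0.404, 3.112, -0.0]
force: [0.6, -0.2, 0.4]
grip_width: 0.769
grip_force: 0.0
time: 22.08
eef_pos: [0.6359, 0.132, 0.1621]
tool_rot: [-0.404, -3.115, 0.0]
force: [0.5, -0.7, -0.1]
grip_width: 1.005
grip_force: 0.0
time: 22.5
eef_pos: [0.653, 0.1869, 0.1619]
tool_rot: [-0.404, -3.115, 0.002]
force: [0.1, -1.0, -0.5]
grip_width: 0.998
grip_force: 0.0
red (1453, [287.6, 234.9], [266, 214, 44, 42]) [0.6552 0.1918 0.112 ]
red (677, [328.7, 193.0], [321, 172, 17, 42]) [0.6354 0.2225 0.112 ]
.655,.191,.0836 shift [-0.0006  0.0053  0.0786] len 0.079
t 22.55 tcp [0.6531 0.1862 0.1622] g 1.002 0.0 F [-0.2  0.4 -0.5]
```

```bash
python3 -m creep '-.001 .005 .02 0 1;-.001 .005 .04 0 .7;-.001 .005 .055 0 .6;-.001 .005 .067 0 .6;-.001 .005 .075 0 .6;-.001 .005 .079 0 .6;-.001 .005 .079 0 .6;-.001 .005 .079 0 .6'
python3 go.py .655,.191,.0836
python3 -m creep '0 0 0 0 0;0 0 0 0 0;0 0 0 0 0;0 0 0 0 0;0 0 0 0 0;0 0 0 0 0;0 0 0 0 0;0 0 0 0 0'
python3 -m creep '0 0 -.005 0 0;0 0 -.02 0 0;0 0 -.04 0 0;0 0 -.06 0 0;0 -.02 -.07 0 0;0 -.055 -.075 0 0;0 -.09 -.075 0 0;0 -.09 -.075 0 0'; python3 go.py .4495,-.1056,.155
```

```text
time: 23.22
eef_pos: [0.656, 0.192, 0.0841]
tool_rot: [0.404, 3.115, 0.0]
force: [-0.4, 0.2, 0.1]
grip_width: 0.608
grip_force: 0.0
.655,.191,.0836 shift [ 0.0007 -0.0012  0.0005] len 0.001
t 23.22 tcp [0.656  0.192  0.0841] g 0.608 0.0 F [-0.4  0.2  0.1]
time: 23.88
eef_pos: [0.6558, 0.1922, 0.0839]
tool_rot: [0.404, 3.115, 0.0]
force: [-0.1, -1.1, 2.9]
grip_width: 0.297
grip_force: 30.0
time: 24.55
eef_pos: [0.631, 0.0964, 0.1591]
tool_rot: [-0.415, -3.113, 0.008]
force: [-0.5, -0.7, -2.9]
grip_width: 0.296
grip_force: 30.0
.4495,-.1056,.155 shift [ 0.1222 -0.2425  0.0054] len 0.272
t 24.55 tcp [0.631  0.0964 0.1591] g 0.296 30.0 F [-0.5 -0.7 -2.9]
```

```bash
python3 -m creep '.022 -.027 0 0 0;.047 -.057 0 0 0;.072 -.087 0 0 0;.095 -.117 0 0 0;.11 -.15 0 0 0;.12 -.185 0 0 0;.122 -.22 0 0 0;.122 -.25 0 0 0'
python3 -m creep '0 0 0 0 0;0 0 0 0 0;0 0 0 0 0;0 0 0 0 0'; python3 go.py .4495,-.1056,.0836
python3 - <<'E'
from h import *
cv2.imwrite("pics/w6.png",optics.grab_frame("wrist"))
E
```

```text
time: 25.22
eef_pos: [0.4491, -0.107, 0.1589]
tool_rot: [-0.404, -3.115, 0.001]
force: [0.5, -1.3, -2.1]
grip_width: 0.292
grip_force: 30.0
time: 25.55
eef_pos: [0.4516, -0.1043, 0.1587]
tool_rot: [0.401, 3.116, 0.001]
force: [0.3, 0.3, -1.3]
grip_width: 0.297
grip_force: 30.0
.4495,-.1056,.0836 shift [ 0.0017 -0.0019  0.0751] len 0.075
t 25.55 tcp [ 0.4516 -0.1043  0.1587] g 0.297 30.0 F [ 0.3  0.3 -1.3]
```

View pics/w6.png

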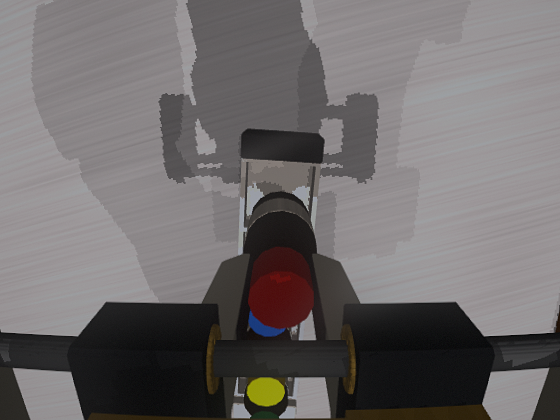

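Red is centred over the last cell, beside the black block at (282,146), so I lower it.

```bash
python3 -m creep '.002 -.002 0 0 0;.002 -.002 .015 0 0;.002 -.002 .035 0 0;.002 -.002 .05 0 0;.002 -.002 .06 0 0;.002 -.002 .067 0 0;.002 -.002 .067 0 0;.002 -.002 .067 0 0'
python3 go.py .4495,-.1056,.0836
python3 -m creep '0 0 .003 0 0;0 0 .005 0 0;0 0 .007 0 0;0 0 .008 0 0;0 0 .008 0 0;0 0 .009 0 0;0 0 .009 0 0;0 0 .009 0 0'
```

```text
time: 26.27
eef_pos: [0.4486, -0.1065, 0.0916]
tool_rot: [-0.402, -3.115, -0.0]
force: [-0.2, -0.7, -0.7]
grip_width: 0.297
grip_force: 30.0
.4495,-.1056,.0836 shift [-0.0007  0.0011  0.008 ] len 0.008
t 26.27 tcp [ 0.4486 -0.1065  0.0916] g 0.297 30.0 F [-0.2 -0.7 -0.7]
time: 26.93
eef_pos: [0.449, -0.1073, 0.0836]
tool_rot: [0.404, 3.114, -0.0]
force: [-1.5, -1.2, 13.7]
grip_width: 0.294
grip_force: 30.0
```

```bash
python3 -m creep '0 0 0 0 .6;0 0 0 0 .6;0 0 0 0 .6;0 0 0 0 .6;0 0 -.015 0 .6;0 0 -.04 0 1;0 0 -.07 0 1;0 0 -.1 0 1'
python3 -m creep '0 .03 -.01 0 1;0 .06 -.02 0 1;0 .1 -.03 0 1;0 .14 -.03 0 1;0 .17 -.03 0 1;0 .2 -.03 0 1;0 .2 -.03 0 1;0 .2 -.03 0 1'
python3 - <<'E'
from h import *
t=optics.grab_frame("top");s=optics.grab_frame("side")
o=np.zeros((580,800,3),np.uint8)
o[:570,:360]=cv2.resize(t[125:315,270:390],None,fx=3,fy=3,interpolation=cv2.INTER_CUBIC)
a=cv2.resize(s[130:250,215:375],None,fx=2.7,fy=2.7,interpolation=cv2.INTER_CUBIC); o[:a.shape[0],362:362+a.shape[1]]=a
cv2.imwrite("pics/end.png",o); print(r.get_state()["time"])
E
```

```text
time: 27.6
eef_pos: [0.448, -0.1067, 0.1834]
tool_rot: [-0.403, -3.114, -0.0]
force: [0.7, -0.6, 0.7]
grip_width: 0.765
grip_force: 0.0
time: 28.27
eef_pos: [0.4995, 0.0882, 0.2123]
tool_rot: [-0.398, -3.116, -0.0]
force: [0.3, -0.9, -0.4]
grip_width: 1.0
grip_force: 0.0
28.3667
```

View pics/end.png

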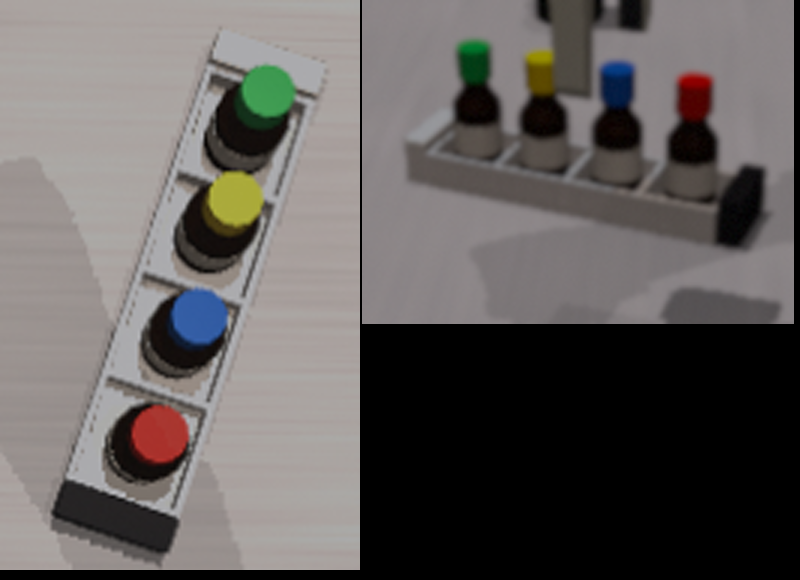

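All four bottles stand upright in their cells. From the white end to the black end they read green, yellow, blue, red, at (265,90), (235,200), (198,318) and (160,435) in the composite, and the gripper is clear.

```bash
python3 -c "
from plant import r
print(r.job_done())"
```

```text
the job is handed in; nothing more can be done
None
```

I moved all four bottles upright into the white rack in reverse order (green farthest from the black end, then yellow, blue, and red beside it), set each on its cell floor, let go and handed the job in after about 28 s.

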